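# Lock the limescale cartridge of the steam station

## Task

The limescale cartridge of the steam station is back in but not locked: its knob still stands up in the round recess. Press the knob lightly and turn it clockwise until you feel its key drop through the hidden slot, keep it down and turn it further clockwise so that it stays down when you let go; never press hard (about 10 N is right, 18 N on the key hurts the seal). Then slide the cover fully shut over the recess, and leave the things around the station where they are.

Things in the scene. Friction and masses are not known exactly. Their poses are not given: they have to be found in the camera images.
- station: white plastic casing fixed to the worktop, 200 (x) x 280 (y) x 92 mm high; origin at the centre of its underside, z up; yaw varies. Its top has a round recess, 88 mm wide and 47 mm deep, on its left (+y) half, and two guide rails (10 mm high, along y at x = +-60 mm) for the cover
- recess (a point): centre of the recess's mouth, on the knob's axis, at the level of the casing's top (92 mm above the worktop); axes as the station's
- knob_grip (a point): centre of the top face of the knob's grip bar; it moves and turns with the knob. The grip bar is 46 mm long (this point's x; a white pointer line marks its +x half), 12 mm wide (y) and 24 mm tall, and stands on a round flange 60 mm wide. Its top lies 6 mm below the recess's mouth while the knob is up; the free gap from bar to recess wall is 38 mm. Take it across its 12 mm width, fingertips some 12 to 18 mm below its top
- knob_press (a joint): how far the knob is pressed down, m: 0 up; about 0.0015 when its key rests on the cartridge's ring; 0.011 at the bottom, reached only through the slot. A spring pushes up with about 4 N at the top and 7 N at the bottom. Locked, with the key held under the ring, it rests at about 0.009 when let go (at least 0.006 counts); unlocked it springs back to 0
- knob (a joint): turn of the knob, rad, growing clockwise seen from above. The key (hidden under the flange, on the pointer's side) finds the ring's 13 mm slot somewhere 0.25 to 1.8 rad clockwise from the start; the slot cannot be seen or measured and gives about 0.35 rad of free turn. Once the key is through (knob_press above 0.0095 while pressed), turn clockwise some 0.6 rad more from where it dropped; a stop comes 0.65 to 1.05 rad on
- seal (a joint): how far the cartridge is pushed down on its stiff seal, m: 0 unloaded, about 1 mm per 12 N pressed onto it through the key; the seal is hurt beyond 0.0015
- cover_tab (a point): centre of the top face of the cover's finger tab: a bar 44 (station's x) x 12 (y) x 20 mm tall, top 26 mm above the casing's top, standing in the middle of the grey sliding cover (108 x 108 x 5 mm); axes as the station's
- cover (a joint): travel of the cover, m, along the station's +y: 0 to 0.02 open at the start, 0.130 shut over the recess at its stop; 1.5 N of friction, it stays where it is left
- mug: mug with dots, 93 mm high, behind the station; origin at the centre of its underside
- brush: wooden brush with blue bristles, 154 mm long, behind the station; origin under its centre
- soap_pump: pump bottle of soap, 167 mm high, behind the station; origin under its centre
- cream_pot: low round pot, 84 mm wide, 27 mm high, left of the station near the sink; origin at the centre of its underside

How it is judged:
On the way, in this order (a step that is already met when the one before it is completed fails the run):
1. the key is through the slot: the knob is pressed to the bottom (value of joint knob_press above 0.0095 m), for 0.1 s.
2. the knob, let go, stays down (value of joint knob_press above 0.006 m and contact force between the fingers and knob below 0.1 N), for 0.3 s.
3. the cover is shut over the recess (value of joint cover above 0.125 m), for 0.2 s.
At the end, for the whole second after the job is handed in: the knob stays down by itself (knob_press above 6 mm) and the cover is shut to within 5 mm of its stop (value of joint knob_press above 0.006 m and value of joint cover above 0.125 m); the robot touches nothing.
It fails at once if the cartridge's seal is hurt: pressed down more than 1.5 mm (about 18 N) (value of joint seal above 0.0015 m).
It fails at once if the mug, brush, soap pump or pot is moved more than 30 mm (distance of any of mug, brush, soap_pump, cream_pot from where it was at the start of the episode above 0.03 m).
It also fails if it takes over 58 s, if anything falls off the work surface, if the arm or the gripper's body presses on something with over 40 N, if the wrist force passes 120 N, or if a joint passes its speed limit or range.

## Robot

A 6-joint arm with a two-finger parallel gripper is mounted at the origin on a cart in front of the work surface, level with it; the furniture and walls round the work are solid. World frame = base frame: x ahead of the robot, y to its left, z up, the work surface at z = 0. Lengths are in m, angles in rad, forces in N, time in s.
With the tool pointing down it reaches from about 0.325 to 0.925 m from the base axis. Payload 3.1 kg.
Tool frame: the origin (TCP) lies midway between the tips of the shut fingers; the grasp point (between the pads) lies 19 mm behind it (ctrl.pinch_z is the distance from the TCP to the grasp point, in m); z points along the fingers, x is the direction in which the jaws open and shut, and the axes are right-handed (so a half turn about z gives the same grasp; the last joint's range is limited). The gripper opens to 85 mm and grips with 20 to 120 N. Pads are 22 mm wide; open, the fingers measure 114 mm over their backs; the gripper's body (76 mm by 85 mm) begins 54 mm behind the grasp point. The pads swing forward as they close: fully open they stand 13 mm farther back than shut.
Start: joints at [1.128, 0.217, 1.613, -0, 1.311, -0.112], TCP at [0.203, 0.591, 0.231] pointing down, gripper open.
Joint ranges: [-2.75, 2.75], [-0.78, 2.1], [0.31, 2.55], [-1.13, 4.27], [0.13, 2.63], [-2.58, 2.58]. Speed limits (rad/s): [2.79, 2.79, 3.14, 3.14, 3.14, 3.14].

## Interface

Orientations are given as a 3x3 rotation matrix whose columns are the frame's x, y, z axes.
In Python, from plant import ctrl, imaging gives the robot as it stands.
- The arm moves only by the tool jog_arm, never from a script. Its argument "deltas" is a list of rows, each a list of 3 entries, a list of its own where there are three numbers: the gripper's target within -1 to 1 (shut at 1, half-way at 0, fully open at -1), then the shift along the tool's x, y, z in mm, then the turn about the tool's z in degrees. In form: [[jaw, [dx, dy, dz], spin], ...]. A call has 1 to 10 rows; each row shifts and turns the commanded pose from where the row before left it, along the tool's axes as they then stand; what a row does not reach is not made up. A row lasts 1/10 s, in which the tool goes at most 50 mm and 8.59 degrees, less where a joint would pass 70% of its speed; a pose out of reach is approached as far as the arm can. A call is refused whole if a number of a shift passes 50 or a number of a turn 8.59, either way. A call with a gripper value outside its range is refused whole. The fingers move at their own pace and stop on an object; "force" is the grip in N (left out, the last holds). Time passes only in rows, so rows that do not move let the fingers close. It gives the time, the measured TCP pose, the force and the opening at its end, in the units of the state.
- ctrl.sense(): the state, without advancing time (a new reading comes with each control period).
- imaging.get_image(name): name is "scene" or "top"; returns the picture (420x560x3 uint8, blue, green, red); there is no depth.
- imaging.calibration(name): a dict with "intrinsics" (3x3 intrinsics, pixels), "k1" (the pictures are not rectified: a ray, as slopes to the right and down, at radius r is drawn at 1 + k1 r^2 times it, then the intrinsics apply), "R" (3x3) and "t" (3): a world point X has camera coordinates R X + t. Camera axes: x right, y down, z forward; pixel columns grow to the right and rows downward; lengths in m; the calibration is good to about 2 mm. A picture is of the moment at which its call begins. calibration takes no time and is no camera call.
- ctrl.finish_job(): hands the job in, once; it reports no verdict.
The state is a dict: "time": time; "q": joint angles; "joint_vel": joint speeds; "effort": joint torques, N m; "eef_pos": TCP position; "eef_rot": TCP orientation; "contact_force": force on the tool from outside, world axes, zero at the start; "moment": the same for the moment, N m; "width": opening from 0.0 (shut) to 1.0 (fully open).
Only numpy, scipy, OpenCV 4.12 (cv2) and the standard library are available. Lean on these libraries where they do the work, as an engineer would, in place of code of your own. Each camera call takes 0.05 s, during which the arm holds its last target. There are 200 camera calls.

## Working session

There is one attempt and no reset: what is moved stays moved. The work goes in short steps, Python scripts to look and compute and a tool call to move; the robot and the scene stay as the last step left them, time stands still between calls to the robot, and variables do not carry over. Pictures are saved under pics/ and viewed, on a budget of 10 in all, crops included, one or two more only if the job needs it, and the job is handed in when it is done.

Besides the shell and the picture viewer there is one more tool, called after "Call:" as name([rows], argument=value, ...), one row to a line, values as JSON. jog_arm: Moves the arm, as the interface text tells. Its arguments: {"type":"object","properties":{"deltas":{"type":"array","items":{"type":"array"}},"force":{"type":"number"}},"required":["deltas"]}

```bash
ls; mkdir -p pics; python3 - <<'E'
from plant import ctrl, imaging
import cv2
for n in("scene","top"):
    cv2.imwrite(f"pics/{n}0.png",imaging.get_image(n)); print(n,imaging.calibration(n))
s=ctrl.sense(); print(s, ctrl.pinch_z)
E
```

```text
pics
scene {'intrinsics': array([[380.33687879,   0.        , 289.28840253],
       [  0.        , 380.33687879, 211.34860199],
       [  0.        ,   0.        ,   1.        ]]), 'k1': -0.10330823739992251, 'R': array([[ 0.63511269, -0.77230805,  0.01312063],
       [-0.50548536, -0.42841331, -0.74896367],
       [ 0.58405172,  0.46904405, -0.66248115]]), 't': array([-0.27477441,  0.42547304,  0.52747188])}
top {'intrinsics': array([[427.93223276,   0.        , 278.00466395],
       [  0.        , 427.93223276, 217.44776415],
       [  0.        ,   0.        ,   1.        ]]), 'k1': -0.03913708819585621, 'R': array([[ 0.48160209, -0.87637348, -0.005381  ],
       [-0.84337509, -0.46178131, -0.27472983],
       [ 0.23828109,  0.13684867, -0.9615064 ]]), 't': array([-0.1494576 ,  0.57439559,  0.90623975])}
{'time': 0.1, 'q': array([ 1.12783027e+00,  2.17686695e-01,  1.61482010e+00, -5.68399448e-07,
        1.31130840e+00, -1.12221993e-01]), 'joint_vel': array([-7.88282162e-05, -3.21145219e-04, -3.42697128e-03,  1.03122203e-03,
       -2.71235986e-03,  3.15583520e-04]), 'effort': array([-1.30448618e-03, -3.98067355e+01, -3.04973209e+01, -1.68156898e-04,
        4.13385249e-03, -2.43836865e-06]), 'eef_pos': array([0.20263239, 0.59043991, 0.23006967]), 'eef_rot': array([[ 3.24745666e-01,  9.45800902e-01, -9.52129163e-04],
       [ 9.45798802e-01, -3.24746966e-01, -2.00826109e-03],
       [-2.20861621e-03, -2.48348538e-04, -9.99997530e-01]]), 'contact_force': array([-0.25158811,  0.13588363, -0.05043593]), 'moment': array([-0.00629866, -0.03064673, -0.04437383]), 'width': 0.9959514531816855} 0.0187
```

View pics/top0.png

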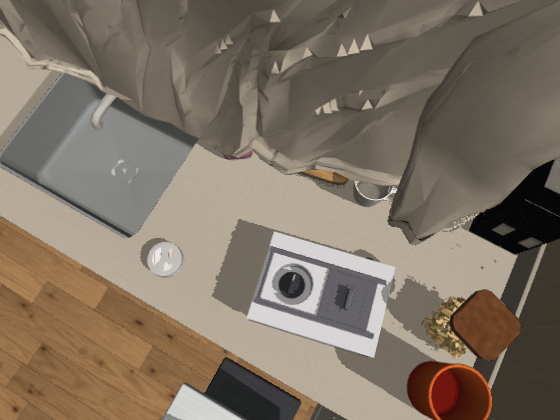

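View pics/scene0.png

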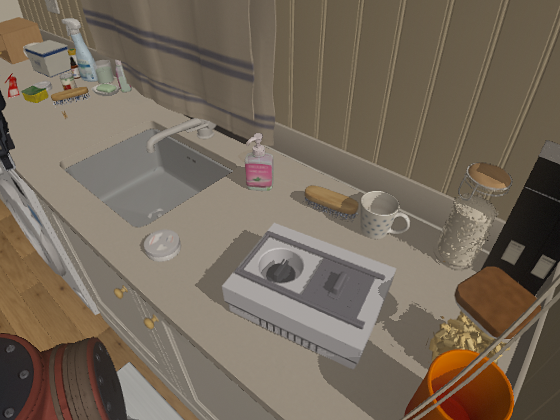

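The top view shows the station with corners near (274,233), (394,266), (375,355) and (248,320), the recess with the knob near (293,284), and the tab near (345,297). The scene view shows the mug, brush and soap behind the station and the pot to its left. I'll enlarge the top view and measure.

```bash
cat > h.py <<'E'
from plant import ctrl, imaging
import cv2, numpy as np
def ray(name,uv):
    c=imaging.calibration(name);K=c["intrinsics"]
    d=(np.array(uv,float)-K[:2,2])/K[0,0]; p=d.copy()
    for _ in range(10): p=d/(1+c["k1"]*(p@p))
    R,t=c["R"],c["t"]; return -R.T@t, R.T@np.r_[p,1]
def on(name,uv,z):
    o,d=ray(name,uv); return o+d*(z-o[2])/d[2]
def proj(name,X):
    c=imaging.calibration(name);K=c["intrinsics"];p=c["R"]@np.array(X)+c["t"];p=p[:2]/p[2]
    return p*(1+c["k1"]*(p@p))*K[0,0]+K[:2,2]
E
python3 - <<'E'
from h import *
im=cv2.imread("pics/top0.png")
cr=im[225:365,240:405]
cv2.imwrite("pics/c0.png",cv2.resize(cr,None,fx=4.2,fy=4.2,interpolation=cv2.INTER_CUBIC))
for n,uv in dict(bl=(274,233),br=(394,266),fr=(375,355),fl=(248,320),rec=(293,284)).items(): print(n,on("top",uv,.092).round(4))
E
```

```text
bl [0.5363 0.1339 0.092 ]
br [ 0.5978 -0.1349  0.092 ]
fr [ 0.4076 -0.1788  0.092 ]
fl [0.3421 0.09   0.092 ]
rec [0.456  0.0421 0.092 ]
```

View pics/c0.png

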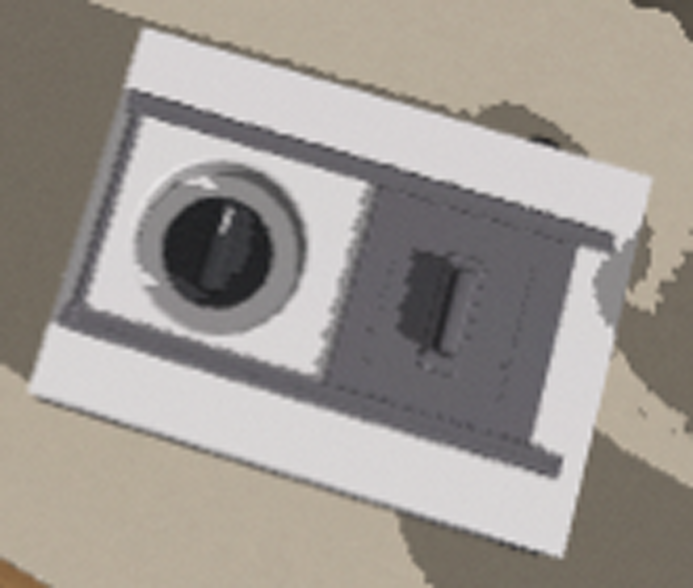

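The crop puts the recess mouth at centre (221,248), which is (292.6,284) in the full picture, with the pointer end near (228,208) and the tab top near (458,308). I'll zoom the knob in both views to get the bar angle and check the centre.

```bash
python3 - <<'E'
from h import *
a=cv2.imread("pics/top0.png")[262:307,270:316]; b=cv2.imread("pics/scene0.png")[240:295,250:310]
f=lambda m,k:cv2.resize(m,None,fx=k,fy=k,interpolation=cv2.INTER_CUBIC)
a=f(a,8);b=f(b,7)
a=np.clip(a.astype(float)*2.0,0,255).astype('u1');b=np.clip(b.astype(float)*1.6,0,255).astype('u1')
out=np.zeros((400,800,3),'u1');out[:360,:368]=a[:360,:368];out[:385,375:795]=b[:385,:420]
cv2.imwrite("pics/c1.png",out)
E
```

```text
(no output)
```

View pics/c1.png

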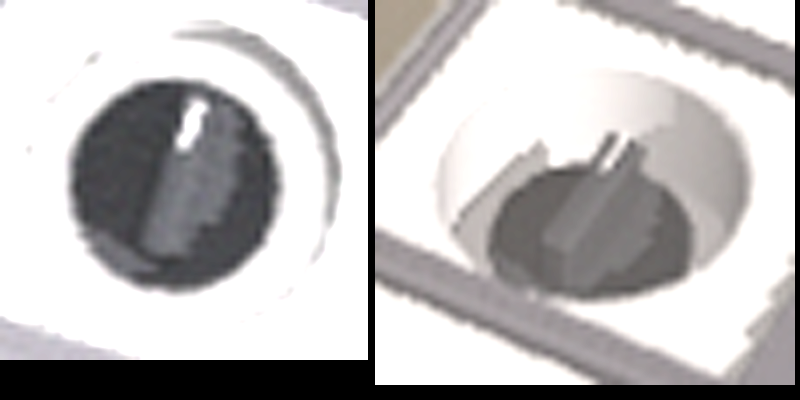

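```bash
python3 - <<'E'
from h import *
T=lambda u,v,z:on("top",(270+(u+.5)/8-.5,262+(v+.5)/8-.5),z)
S=lambda u,v,z:on("scene",(250+(u-375+.5)/7-.5,240+(v+.5)/7-.5),z)
def ang(a,b):
    d=(a-b)[:2]; return np.degrees(np.arctan2(d[1],d[0])).round(1),np.hypot(*d).round(4),((a+b)/2).round(4)
print("ptr",ang(T(200,98,.086),T(182,148,.086)))
print("edge",ang(T(187,100,.086),T(143,245,.086)))
print("Sptr",ang(S(625,133,.086),S(605,168,.086)))
print("Sbar",ang(S(625,133,.086),S(558,247,.086)))
print("Sedge",ang(S(612,133,.086),S(545,238,.086)))
print("flangeT",T(174,185,.062),"S",S(590,230,.062))
print("mouthT",on("top",(292.6,284),.092))
# tab top
c=lambda u,v,z:on("top",(240+(u+.5)/4.2-.5,225+(v+.5)/4.2-.5),z)
for uv in((464,262),(444,352)):print("tab",c(*uv,.118))
for n,uv in dict(bl=(142,30),br=(652,178),fr=(563,555),fl=(30,395)).items(): print(n,c(*uv,.092).round(4))
for n in("bl",):pass
yaw=np.radians(13.3)
print(c(575,245,.097),c(532,440,.097))
E
```

```text
ptr (np.float64(8.5), np.float64(0.0147), array([0.4708, 0.0489, 0.086 ]))
edge (np.float64(11.5), np.float64(0.0416), array([0.4555, 0.0487, 0.086 ]))
Sptr (np.float64(16.6), np.float64(0.0146), array([0.4733, 0.0491, 0.086 ]))
Sbar (np.float64(16.0), np.float64(0.0464), array([0.4579, 0.0448, 0.086 ]))
Sedge (np.float64(14.4), np.float64(0.0435), array([0.4568, 0.0487, 0.086 ]))
flangeT [0.45646774 0.04576686 0.062     ] S [0.46098499 0.04828289 0.062     ]
mouthT [0.45553205 0.04291177 0.092     ]
tab [ 0.50517316 -0.06777787  0.118     ]
tab [ 0.46036918 -0.07880188  0.118     ]
bl [0.5382 0.1364 0.092 ]
br [ 0.5967 -0.1375  0.092 ]
fr [ 0.403  -0.1779  0.092 ]
fl [0.3433 0.0937 0.092 ]
[ 0.54436663 -0.11618503  0.097     ] [ 0.44532515 -0.13921183  0.097     ]
```

Call:
jog_arm([
  [0.3,[-20,19,0],0],
  [0.3,[-31,30,0],0],
  [0.3,[-31,30,0],0],
  [0.3,[-31,30,0],0],
  [0.3,[-31,30,0],0],
  [0.3,[-31,30,0],0],
  [0.3,[-31,30,0],0],
  [0.3,[-31,30,0],0],
  [0.3,[-31,30,0],0],
  [0.3,[-31,30,0],0],
], force=50)

```text
time: 1.1
eef_pos: [0.3793, 0.2128, 0.231]
eef_rot: [[0.325, 0.946, -0.0], [0.946, -0.325, -0.0], [-0.0, -0.0, -1.0]]
contact_force: [0.7, 0.9, 0.0]
width: 0.348
```

Call:
jog_arm([
  [0.3,[-31,30,0],0],
  [0.3,[-31,30,0],0],
  [0.3,[-31,30,0],0],
  [0.3,[-31,28,0],0],
  [0.3,[-10,9,0],0],
  [0.3,[0,0,0],-8],
  [0.3,[0,0,0],-8],
  [0.3,[0,0,0],-8],
  [0.3,[0,0,0],-8],
  [0.3,[0,0,0],0],
])

```text
time: 2.1
eef_pos: [0.4552, 0.0471, 0.2308]
eef_rot: [[-0.226, 0.974, -0.001], [0.974, 0.226, 0.001], [0.001, -0.001, -1.0]]
contact_force: [0.1, -0.5, 0.1]
width: 0.349
```

Call:
jog_arm([
  [0.3,[-2,1,20],0],
  [0.3,[0,0,30],0],
  [0.3,[0,0,30],0],
  [0.3,[0,0,25],0],
  [0.3,[0,0,10],0],
  [0.3,[0,0,0],0],
])

```text
time: 2.7
eef_pos: [0.4555, 0.0452, 0.1147]
eef_rot: [[-0.224, 0.974, -0.004], [0.974, 0.224, 0.0], [0.001, -0.004, -1.0]]
contact_force: [-0.2, -0.2, -0.1]
width: 0.35
```

```bash
python3 - <<'E'
from h import *
a=imaging.get_image("top"); b=imaging.get_image("scene")
cv2.imwrite("pics/t1.png",a);cv2.imwrite("pics/s1.png",b)
f=lambda m,k:cv2.resize(m,None,fx=k,fy=k,interpolation=cv2.INTER_CUBIC)
out=np.hstack([f(a[240:340,240:340],4),f(b[200:300,220:320],4)])
cv2.imwrite("pics/c2.png",out)
print(ctrl.sense()["eef_pos"],ctrl.sense()["q"][5])
E
```

```text
[0.45796959 0.0449248  0.1171991 ] -1.8527771095351202
```

View pics/c2.png

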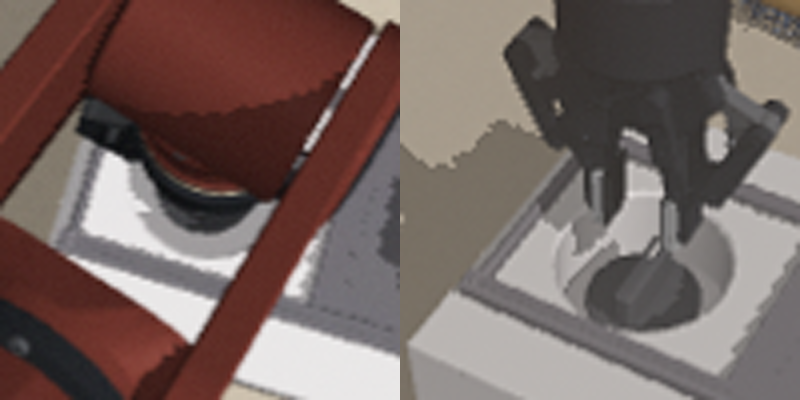

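The scene crop shows the fingertips near (605,222) and (685,238) with the knob bar below and between them. I'll check the tip midpoint against the TCP projection.

```bash
python3 - <<'E'
from h import *
s=ctrl.sense();p=s["eef_pos"];x=s["eef_rot"][:,0]
for k in(-.015,0,.015):
    u=proj("scene",p+k*x-np.r_[0,0,-.003]); print(k,u.round(1),((u-[220,200])*4).round(0))
for X in ([.4565,.045,.086],[.4565+.0224,.045+.0052,.086],[.4565-.0224,.045-.0052,.086]):
    u=proj("scene",X);print(u.round(1),((u-[220,200])*4).round(0))
E
```

```text
-0.015 [287.4 257.7] [270. 231.]
0 [280.5 255. ] [242. 220.]
0.015 [273.7 252.4] [215. 210.]
[280.  266.9] [240. 268.]
[285.2 259.2] [261. 237.]
[274.6 275. ] [219. 300.]
```

Call:
jog_arm([
  [0.3,[-1,0,15],0],
  [0.3,[0,0,15],0],
  [0.3,[0,0,10],0],
  [0.3,[0,0,4],0],
  [0.3,[0,0,0],0],
  [0.3,[0,0,0],0],
])

```text
time: 3.4
eef_pos: [0.4582, 0.0438, 0.0731]
eef_rot: [[-0.226, 0.974, 0.001], [0.974, 0.226, -0.0], [-0.0, 0.001, -1.0]]
contact_force: [0.2, -0.1, 0.3]
width: 0.351
```

Call:
jog_arm([
  [1,[0,0,0],0],
  [1,[0,0,0],0],
  [1,[0,0,0],0],
  [1,[0,0,0],0],
  [1,[0,0,0],0],
], force=40)

```text
time: 3.9
eef_pos: [0.4578, 0.0449, 0.0732]
eef_rot: [[-0.225, 0.974, 0.001], [0.974, 0.225, 0.002], [0.002, 0.001, -1.0]]
contact_force: [-1.7, 5.5, 3.8]
width: 0.13
```

```bash
python3 -c "
from h import *
s=ctrl.sense();print(s['eef_pos'],s['contact_force'],s['moment'],s['width'])"
```

```text
[0.45783146 0.04492889 0.073157  ] [-1.68918489  5.50173684  3.8175149 ] [ 0.80054545  0.22947743 -0.01841249] 0.12959556771695238
```

Call:
jog_arm([
  [1,[1,0,0],0],
  [1,[0,0,1],0],
  [1,[0,0,0],0],
  [1,[0,0,0],0],
])

```text
time: 4.3
eef_pos: [0.4578, 0.045, 0.0717]
eef_rot: [[-0.226, 0.974, 0.001], [0.974, 0.226, 0.001], [0.0, 0.001, -1.0]]
contact_force: [0.2, 4.4, 5.5]
width: 0.124
```

Call:
jog_arm([
  [1,[1,0,0],0],
  [1,[0,0,0.5],0],
  [1,[0,0,0],0],
  [1,[0,0,0],0],
])

```text
time: 4.7
eef_pos: [0.4578, 0.0452, 0.0714]
eef_rot: [[-0.226, 0.974, 0.002], [0.974, 0.226, -0.001], [-0.001, 0.001, -1.0]]
contact_force: [0.0, 0.8, 6.2]
width: 0.127
```

Call:
jog_arm([
  [1,[0,0,0.8],0],
  [1,[0,0,0],0],
  [1,[0,0,0],0],
])

```text
time: 5.0
eef_pos: [0.4578, 0.0452, 0.0709]
eef_rot: [[-0.226, 0.974, 0.001], [0.974, 0.226, -0.001], [-0.001, 0.001, -1.0]]
contact_force: [-0.4, 1.6, 8.9]
width: 0.129
```

Call:
jog_arm([
  [1,[0,0,0.2],4],
  [1,[0,0,0],5],
  [1,[0,0,0],5],
  [1,[0,0,0],0],
])

```text
time: 5.4
eef_pos: [0.4577, 0.045, 0.0708]
eef_rot: [[0.018, 1.0, 0.001], [1.0, -0.018, -0.001], [-0.001, 0.001, -1.0]]
contact_force: [-0.5, 0.2, 9.8]
width: 0.126
```

```bash
cat > s.py <<'E'
from h import *
s=ctrl.sense();r=s['eef_rot'];print(s['time'],(1e3*s['eef_pos']).round(2),s['contact_force'].round(1),'Mz',s['moment'].round(2),'yaw',np.degrees(np.arctan2(r[1,0],r[0,0])).round(1),s['q'][5].round(2))
E
python3 s.py
```

```text
5.4 [457.74  45.04  70.79] [-0.5  0.2  9.8] Mz [ 0.03  0.29 -0.05] yaw 89.0 -1.61
```

Call:
jog_arm([
  [1,[0,0,0],4],
  [1,[0,0,0],4],
  [1,[0,0,0],0],
])

```text
time: 5.7
eef_pos: [0.4577, 0.045, 0.0708]
eef_rot: [[0.156, 0.988, 0.001], [0.988, -0.156, -0.002], [-0.001, 0.001, -1.0]]
contact_force: [-1.8, 1.0, 9.1]
width: 0.127
```

Call:
jog_arm([
  [1,[0,0,0],4],
  [1,[0,0,0],4],
  [1,[0,0,0],0],
])

```text
time: 6.0
eef_pos: [0.4577, 0.045, 0.0708]
eef_rot: [[0.292, 0.956, 0.001], [0.956, -0.292, -0.002], [-0.001, 0.001, -1.0]]
contact_force: [-1.8, -0.5, 9.2]
width: 0.13
```

Call:
jog_arm([
  [1,[0,0,0],4],
  [1,[0,0,0],4],
  [1,[0,0,0],0],
])

```text
time: 6.3
eef_pos: [0.4576, 0.0449, 0.0708]
eef_rot: [[0.422, 0.906, 0.001], [0.906, -0.422, -0.002], [-0.001, 0.001, -1.0]]
contact_force: [-2.0, 1.1, 9.8]
width: 0.124
```

Call:
jog_arm([
  [1,[0,0,0],4],
  [1,[0,0,0],4],
  [1,[0,0,0],0],
])

```text
time: 6.6
eef_pos: [0.4575, 0.0449, 0.0702]
eef_rot: [[0.545, 0.839, 0.001], [0.839, -0.545, -0.002], [-0.001, 0.002, -1.0]]
contact_force: [-0.2, -0.4, 4.7]
width: 0.127
```

Call:
jog_arm([
  [1,[0,0,1],3],
  [1,[0,0,2],0],
  [1,[0,0,2],0],
  [1,[0,0,1],0],
  [1,[0,0,0],0],
])

```text
time: 7.1
eef_pos: [0.4575, 0.0448, 0.0641]
eef_rot: [[0.587, 0.81, 0.001], [0.81, -0.587, -0.002], [-0.001, 0.002, -1.0]]
contact_force: [-1.1, 0.4, 6.9]
width: 0.123
```

```bash
python3 s.py
```

```text
7.1 [457.51  44.84  64.14] [-1.1  0.4  6.9] Mz [-0.08  0.22 -0.03] yaw 54.1 -1.0
```

Call:
jog_arm([
  [1,[0,0,1],0],
  [1,[0,0,1],0],
  [1,[0,0,0],0],
])

```text
time: 7.4
eef_pos: [0.4575, 0.0449, 0.0623]
eef_rot: [[0.587, 0.81, 0.001], [0.81, -0.587, -0.002], [-0.001, 0.002, -1.0]]
contact_force: [0.1, 0.2, 7.5]
width: 0.126
```

Call:
jog_arm([
  [1,[0,0,0.6],0],
  [1,[0,0,0],0],
  [1,[0,0,0],0],
])

```text
time: 7.7
eef_pos: [0.4575, 0.0448, 0.0619]
eef_rot: [[0.587, 0.81, 0.001], [0.81, -0.587, -0.002], [-0.001, 0.002, -1.0]]
contact_force: [-2.4, 0.5, 8.2]
width: 0.126
```

Call:
jog_arm([
  [1,[0,0,0.5],0],
  [1,[0,0,0],0],
  [1,[0,0,0],0],
])

```text
time: 8.0
eef_pos: [0.4575, 0.0449, 0.0616]
eef_rot: [[0.587, 0.81, 0.0], [0.81, -0.587, -0.002], [-0.001, 0.001, -1.0]]
contact_force: [-1.8, -0.0, 10.4]
width: 0.125
```

Call:
jog_arm([
  [1,[0,0,0],5],
  [1,[0,0,0],5],
  [1,[0,0,0],5],
  [1,[0,0,0],5],
  [1,[0,0,0],5],
  [1,[0,0,0],0],
])

```text
time: 8.6
eef_pos: [0.4573, 0.0448, 0.0616]
eef_rot: [[0.875, 0.485, -0.0], [0.485, -0.875, -0.002], [-0.001, 0.002, -1.0]]
contact_force: [-1.7, 1.2, 10.5]
width: 0.122
```

```bash
python3 s.py
```

```text
8.6 [457.32  44.82  61.58] [-1.7  1.2 10.5] Mz [-0.09  0.51 -0.08] yaw 29.0 -0.56
```

Call:
jog_arm([
  [1,[0,0,0],3],
  [1,[0,0,0],3],
  [1,[0,0,0],0],
])

```text
time: 8.9
eef_pos: [0.4573, 0.0448, 0.0616]
eef_rot: [[0.92, 0.391, -0.0], [0.391, -0.92, -0.002], [-0.001, 0.002, -1.0]]
contact_force: [-2.9, -1.0, 9.5]
width: 0.129
```

```bash
python3 s.py
```

```text
8.9 [457.26  44.84  61.56] [-2.9 -1.   9.5] Mz [-0.15  0.61 -0.04] yaw 23.0 -0.45
```

Call:
jog_arm([
  [1,[0,0,-1],2],
  [1,[0,0,-1],0],
  [1,[0,0,-1],0],
  [1,[0,0,0],0],
])

```text
time: 9.3
eef_pos: [0.4572, 0.0448, 0.0641]
eef_rot: [[0.933, 0.36, 0.0], [0.36, -0.933, -0.002], [-0.001, 0.002, -1.0]]
contact_force: [-1.1, -0.8, 6.9]
width: 0.129
```

Call:
jog_arm([
  [1,[0,0,-0.6],0],
  [1,[0,0,0],0],
  [1,[0,0,0],0],
])

```text
time: 9.6
eef_pos: [0.4572, 0.0449, 0.0643]
eef_rot: [[0.933, 0.36, 0.0], [0.36, -0.933, -0.002], [-0.0, 0.002, -1.0]]
contact_force: [0.1, -2.8, 4.2]
width: 0.124
```

The knob is held by the ring: the force drops while its height stays the same. I'll unload it and let go.

Call:
jog_arm([
  [1,[0,0,-0.8],0],
  [1,[0,0,0],0],
  [0.4,[0,0,0],0],
  [0.4,[0,0,0],0],
  [0.4,[0,0,0],0],
  [0.4,[0,0,0],0],
  [0.4,[0,0,0],0],
  [0.4,[0,0,0],0],
  [0.4,[0,0,0],0],
])

```text
time: 10.5
eef_pos: [0.457, 0.0458, 0.0651]
eef_rot: [[0.933, 0.359, -0.0], [0.359, -0.933, 0.0], [-0.0, -0.0, -1.0]]
contact_force: [-0.1, 0.3, 1.2]
width: 0.298
```

Call:
jog_arm([
  [0.4,[0,0,-10],0],
  [0.4,[0,0,-25],0],
  [0.4,[0,0,-30],0],
  [0.4,[0,0,-40],0],
  [0.4,[0,0,0],0],
])

```text
time: 11.0
eef_pos: [0.4619, 0.0455, 0.1772]
eef_rot: [[0.933, 0.359, 0.013], [0.359, -0.933, -0.001], [0.012, 0.005, -1.0]]
contact_force: [0.5, 0.0, 0.9]
width: 0.299
```

Call:
jog_arm([
  [1,[0,0,0],4.5],
  [1,[0,0,0],4.4],
  [1,[0,25,0],0],
  [1,[0,40,0],0],
  [1,[0,40,0],0],
  [1,[0,35,0],0],
  [1,[0,13,0],0],
  [1,[0,0,0],0],
  [1,[0,0,0],0],
])

```text
time: 11.9
eef_pos: [0.4886, -0.103, 0.1698]
eef_rot: [[0.978, 0.21, -0.001], [0.21, -0.978, 0.001], [-0.001, -0.001, -1.0]]
contact_force: [0.3, 0.5, 0.2]
width: -0.0
```

```bash
python3 s.py; python3 - <<'E'
from h import *
a=imaging.get_image("top"); b=imaging.get_image("scene")
cv2.imwrite("pics/t2.png",a);cv2.imwrite("pics/s2.png",b)
f=lambda m,k:cv2.resize(m,None,fx=k,fy=k,interpolation=cv2.INTER_CUBIC)
cv2.imwrite("pics/c3.png",np.hstack([f(a[225:365,240:373],3),f(b[210:350,240:373],3)]))
E
```

```text
11.9 [ 488.63 -102.99  169.76] [0.3 0.5 0.2] Mz [-0.02 -0.01 -0.02] yaw 12.1 -0.56
```

View pics/c3.png

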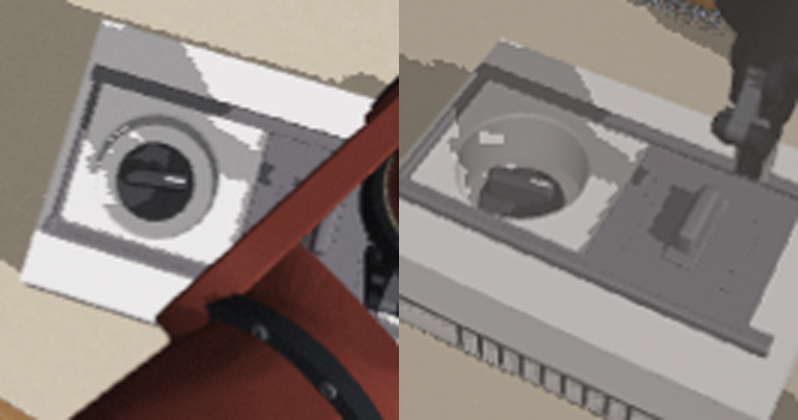

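The knob stays low, with its pointer turned to the right at about (175,180) in the top crop. The tab at (700,225) in the scene crop is clear of the shut fingers. Next I lower the fingers behind it.

Call:
jog_arm([
  [1,[0,0,20],0],
  [1,[0,0,25],0],
  [1,[0,0,18],0],
  [1,[0,0,4],0],
  [1,[0,0,0],0],
  [1,[0,0,0],0],
])

```text
time: 12.6
eef_pos: [0.49, -0.1035, 0.1041]
eef_rot: [[0.977, 0.211, 0.002], [0.211, -0.977, -0.001], [0.001, 0.001, -1.0]]
contact_force: [-0.2, 0.2, -0.1]
width: 0.003
```

Call:
jog_arm([
  [1,[0,-8,0],0],
  [1,[0,-8,0],0],
  [1,[0,-12,0],0],
  [1,[0,-14,0],0],
  [1,[0,-14,0],0],
  [1,[0,-14,0],0],
  [1,[0,-14,0],0],
  [1,[0,-12,0],0],
  [1,[0,-10,0],0],
  [1,[0,0,0],0],
])

```text
time: 13.6
eef_pos: [0.4655, 0.0015, 0.1025]
eef_rot: [[0.977, 0.212, -0.003], [0.212, -0.977, 0.001], [-0.002, -0.002, -1.0]]
contact_force: [-1.0, 0.0, 0.3]
width: -0.001
```

Call:
jog_arm([
  [1,[0,-8,0],0],
  [1,[0,-8,0],0],
  [1,[0,-5,0],0],
  [1,[0,-3,0],0],
  [1,[0,0,0],0],
])

```text
time: 14.1
eef_pos: [0.4615, 0.0239, 0.1029]
eef_rot: [[0.978, 0.211, -0.001], [0.211, -0.978, 0.001], [-0.0, -0.001, -1.0]]
contact_force: [-0.9, -0.3, 0.3]
width: 0.002
```

Call:
jog_arm([
  [1,[0,-2,0],0],
  [1,[0,-1,0],0],
  [1,[0,0,0],0],
])

```text
time: 14.4
eef_pos: [0.4613, 0.0262, 0.1031]
eef_rot: [[0.978, 0.21, 0.0], [0.21, -0.978, 0.0], [0.0, -0.0, -1.0]]
contact_force: [-1.0, -1.1, -1.2]
width: -0.005
```

Call:
jog_arm([
  [1,[0,-2,0],0],
  [1,[0,-2,0],0],
  [1,[0,0,0],0],
])

```text
time: 14.7
eef_pos: [0.4607, 0.0288, 0.1032]
eef_rot: [[0.977, 0.212, 0.001], [0.212, -0.977, -0.003], [0.0, 0.004, -1.0]]
contact_force: [1.2, -5.8, -1.6]
width: -0.001
```

Call:
jog_arm([
  [1,[0,-2,0],0],
  [1,[0,-1,0],0],
  [1,[0,0,0],0],
])

```text
time: 15.0
eef_pos: [0.4607, 0.0289, 0.1033]
eef_rot: [[0.977, 0.213, 0.002], [0.213, -0.977, -0.009], [0.0, 0.01, -1.0]]
contact_force: [1.7, -15.2, -3.3]
width: -0.0
```

The cover stopped hard where its stop is expected. I'll back off, rise and look.

Call:
jog_arm([
  [1,[0,8,0],0],
  [1,[0,15,0],0],
  [1,[0,10,-20],0],
  [1,[0,0,-45],0],
  [1,[0,0,-45],0],
  [1,[0,40,0],0],
  [1,[0,40,0],0],
  [1,[0,40,0],0],
  [1,[0,0,0],0],
  [1,[0,0,0],0],
])

```text
time: 16.0
eef_pos: [0.4919, -0.1166, 0.2131]
eef_rot: [[0.978, 0.208, -0.0], [0.208, -0.978, 0.002], [0.0, -0.002, -1.0]]
contact_force: [0.6, 0.3, 0.6]
width: 0.0
```

```bash
python3 s.py; python3 - <<'E'
from h import *
b=imaging.get_image("scene")
cv2.imwrite("pics/s3.png",b)
E
```

```text
16.0 [ 491.94 -116.59  213.06] [0.6 0.3 0.6] Mz [-0.02  0.03 -0.02] yaw 12.0 -0.58
```

View pics/s3.png

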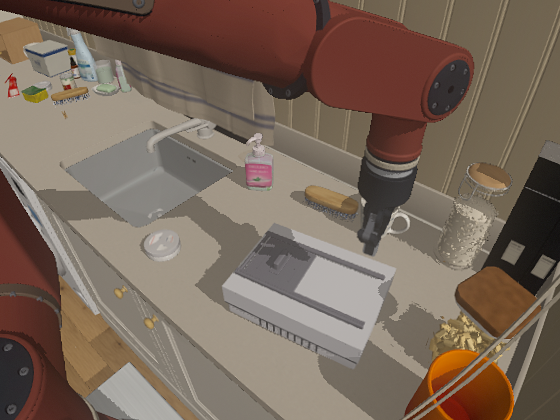

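The cover is shut over the recess, with its tab near (285,258). The pot, soap, brush and mug stand where they were, and the arm is clear.

```bash
python3 -c "
from plant import ctrl
print(ctrl.finish_job())"
```

```text
the job is handed in; nothing more can be done
None
```

The knob is locked down, the cover is shut over the recess, and I handed the job in at about 16 s; no verdict was reported.

- **Knob:** I turned it clockwise at about 9–10 N, and the key dropped through after roughly 40–45° (the force fell from 9.8 to 4.7 N). I pressed it to the bottom at about 10.5 N and turned it about 33° further. When I eased off, the ring held the knob down. A picture after letting go showed it still low.
- **Cover:** I pushed it by its tab until it stopped hard, within about 1 mm of where I expected the stop. The push reached about 15 N there.
- **Last checks:** The final picture shows the cover shut, and the pot, soap pump, brush and mug where they were. The arm was clear, with no contact force beyond noise.
- **Not measured:** The joint values cannot be read directly. I judged knob depth, seal load and cover travel from arm position, force and pictures. No check failed or disagreed.

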